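# Assemble the nest of turned cups in the sloping display stand

## Task

Put the set of turned wooden cups together for display: slide the middle-sized cup down into the large cup that is fixed in the sloping stand until its foot rests on the stop plate hidden inside (set to a different height each time), and only then nest the small cup in the middle-sized one, its shoulder down on the rim. Hold each one pressed down for a moment once it is home, firmly but gently (about 10 N, never hard), before letting go. Leave the nest in the stand and the other things on the bench where they are.

Things in the scene. Friction and masses are not known exactly. Their poses are not given: they have to be found in the camera images.
- large: Largest cup, pale wood, fixed in the dark sloping stand. 105 mm tall, 100 mm across, bore 84 mm. Origin: centre of its underside, 55 mm above the bench; z is its axis to the mouth, leaning 28.6 deg roughly towards the robot (yaw varies). Inside, a flat stop plate 74 mm across, fixed at a height not told: its top is 35 to 60 mm up this axis. The middle cup's foot must rest on the plate.
- large_rim (a point): Centre of the large cup's mouth, in the plane of its rim, 105 mm from its origin along its axis.
- medium: Middle-sized cup, same wood, loose, upright, 100 mm tall. Lower body 77 mm across, 72 mm high (foot 65 mm), then a band 96 mm across, 28 mm high, which stays above the large cup's rim. Bore 64 mm: band wall 16 mm, to be pinched with one finger inside. Origin: centre of underside, z to the mouth. 0.11-0.22 kg. The small cup is home with its origin 56 mm up this axis.
- medium_rim (a point): Centre of the middle cup's mouth, 100 mm from its origin along its axis.
- small: Smallest cup, same wood, loose, upright (it and the middle cup may swap sides), 72 mm tall. Lower body 56 mm across, 44 mm high (foot 44 mm), then a band 76 mm across, 28 mm high, whose shoulder sits on the middle cup's rim. Bore 44 mm: band wall 16 mm. Origin: centre of underside, z to the mouth. 0.11-0.22 kg.
- small_rim (a point): Centre of the small cup's mouth, 72 mm from its origin along its axis.
- gouge_a: Bystander: carving gouge lying on the bench in front of the stand, about 200 mm long, 26 mm high; origin under the middle of it, x along it to the blade.
- gouge_b: Bystander: second gouge, about 220 mm long, 26 mm high; origin under the middle of it, x along it.
- mallet: Bystander: wooden mallet lying on the bench, head 75 x 110 x 70 mm, whole length 275 mm; origin under the middle, x towards the head.
- mug: Bystander: white ceramic mug with a handle, 85 mm tall, 76 mm across; origin under its centre. Not part of the set.
- wax_jar: Bystander: closed amber glass jar, 70 mm tall, 64 mm across; origin under its centre.
- phone: Bystander: black phone lying flat, 145 x 70 x 9 mm; origin under its centre.
- strip: Bystander: carved wooden strip lying flat, 190 x 34 x 15 mm; origin under its centre.
Mind the look-alikes: they are no part of the job. Leave any blue or pink look-alike of the small alone.

How it is judged:
By the outcome, as a careful person would: the job done as asked, in the order asked, and still so for the second after the job is handed in, with the robot touching nothing.
It also fails if it takes over 61 s, if anything falls off the work surface, if the arm or the gripper's body presses on something with over 40 N, if the wrist force passes 120 N, or if a joint passes its speed limit or range.

## Robot

A 7-joint arm with a two-finger parallel gripper is mounted at the origin on the work surface. World frame = base frame: x ahead of the robot, y to its left, z up, the work surface at z = 0. Lengths are in m, angles in degrees, forces in N, time in s.
With the tool pointing down it reaches from about 0.425 to 0.95 m from the base axis. Payload 4.7 kg.
Tool frame: the origin (TCP) lies on the centre line of the jaws, within the pads' length; the fingertips stand 22 mm ahead of it and the grasp point (between the pads) lies 3 mm ahead of it; z points along the fingers, y is the line along which they close (so a half turn about z gives the same grasp; the last joint's range is limited). The gripper opens to 87 mm and grips with 3 to 60 N. Pads are 19 mm wide; open, the fingers measure 117 mm over their backs; the gripper's body (75 mm by 190 mm) begins 51 mm behind the grasp point.
Start: joints at [67.328, 26.849, -2.785, 87.806, 1.381, 65.374, -4.715], TCP at [0.242, -0.63, 0.245] pointing down, gripper open.
Joint ranges: [-148.3, 148.3], [-19.14, 114.17], [-79.39, 73.82], [5.75, 140.21], [-59.74, 239.74], [12.07, 113.84], [-152.46, 152.46]. Speed limits (degrees/s): [147.25, 147.25, 180, 180, 180, 180, 180].

## Interface

Orientations are given as [roll, pitch, yaw] about the fixed x, y, z axes, in that order (R = Rz(yaw) Ry(pitch) Rx(roll)).
In Python, from cell import telemetry, grab_frame, calibration, order gives the robot as it stands. The module is installed in compiled form; this text tells all that it offers.
- The arm moves only by the tool jog_arm, never from a script. Its argument "increments" is a list of rows, each a list of 3 entries, a list of its own where there are three numbers: the turn, a rotation vector about the tool's x, y, z normalised to -1 to 1, where 1 is 5 degrees, then the shift along the tool's x, y, z normalised to -1 to 1, where 1 is 0.02 m, then the closure, from -1 (fully open) to 1 (shut). A call has 1 to 5 rows; each row shifts and turns the commanded pose from where the row before left it, along the tool's axes as they then stand; what a row does not reach is not made up. A row lasts 1/12 s, in which the tool goes at most 41.7 mm and 7.16 degrees, less where a joint would pass 70% of its speed; a pose out of reach is approached as far as the arm can. A call with a number of a shift or a turn outside -1 to 1 is refused whole. A call with a gripper value outside its range is refused whole. The fingers move at their own pace and stop on an object; the grip force is fixed at half the most. Time passes only in rows, so rows that do not move let the fingers close. It gives the time, the measured TCP pose, the force, the opening and the grip force at its end, in the units of the state.
- telemetry.read_state(): the state, without advancing time (a new reading comes with each control period).
- grab_frame(name): name is "scene" or "top" or "wrist"; returns the picture (480x640x3 uint8, red, green, blue); there is no depth.
- calibration(name): a dict with "fx", "fy", "cx", "cy" (pixels), "xyz" and "rotation" of the camera in the world; the wrist camera has in their place "mount" (4x4, takes a point from camera to tool coordinates, whose origin is the TCP and whose axes are the flange's). Camera axes: x right, y up, looking along -z (the intrinsics and any distortion apply to the point x, -y, -z); pixel columns grow to the right and rows downward; lengths in m; the calibration is good to about 2 mm. A picture is of the moment at which its call begins: read the wrist's pose just before it. calibration takes no time and is no camera call.
- order.close_job(): hands the job in; it is judged then, once.
The state is a dict: "time_s": time; "joint_pos": joint angles; "qd": joint speeds; "tau": joint torques, N m; "eef_pos": TCP position; "ee_rot": TCP orientation; "force": force on the tool from outside, world axes, zero at the start; "ft_torque": the same for the moment, N m; "gripper_width": opening from 0.0 (shut) to 1.0 (fully open); "finger_force": force on a finger pad.
Only numpy, scipy, OpenCV 4.12 (cv2) and the standard library are available. Lean on these libraries where they do the work, as an engineer would, in place of code of your own. Each camera call takes 0.05 s, during which the arm holds its last target. There are 200 camera calls.

## Working session

There is one attempt and no reset: what is moved stays moved. The work goes in short steps, Python scripts to look and compute and a tool call to move; the robot and the scene stay as the last step left them, time stands still between calls to the robot, and variables do not carry over. Pictures are saved under pics/ and viewed, at most 10 in all, crops included, and the job is handed in when it is done.

Besides the shell and the picture viewer there is one more tool, called after ">>>" by a JSON object that holds its "method" and its "body", one argument or row to a line. jog_arm: Moves the arm, as the interface text tells. Its arguments: {"type":"object","properties":{"increments":{"type":"array","items":{"type":"array"}}},"required":["increments"]}

```bash
mkdir -p pics; cat > h.py <<'E'
import numpy as np, cv2
from cell import telemetry, grab_frame, calibration, order
from scipy.spatial.transform import Rotation as R
def save(n,im): cv2.imwrite(f'pics/{n}.png',im[...,::-1])
E
python3 - <<'E'
from h import *
print(telemetry.read_state())
for n in('scene','top','wrist'):
    print(n,calibration(n)); im=grab_frame(n); save(n+'0',im)
E
```

```text
{'time_s': 0.0, 'joint_pos': array([67.32891023, 26.89507484, -2.78455214, 87.87591029,  1.3816428 ,
       65.37369472, -4.71626056]), 'qd': array([ 0.12299617,  0.0069483 , -0.00897958, -0.06740764, -0.0094389 ,
        0.11534288,  0.00089507]), 'tau': array([ 1.00109162e-03, -5.07977486e+01, -8.04619747e-02, -2.36159599e+01,
       -6.13843929e-02,  3.79749003e-02,  1.62326360e-04]), 'eef_pos': array([ 0.24187088, -0.62956642,  0.2435095 ]), 'ee_rot': array([-1.79889011e+02,  4.75765405e-03,  2.10168568e+01]), 'force': array([-0.3126103 ,  0.29766303,  0.54789268]), 'ft_torque': array([0.07979079, 0.02988513, 0.04064886]), 'finger_force': 0.0, 'gripper_width': 1.0024904370332361}
scene {'fx': 604.1529739750503, 'fy': 604.1529739750503, 'cx': 321.6419894787933, 'cy': 240.4478431423166, 'xyz': array([0.90290216, 0.67905544, 1.42600915]), 'rotation': array([ 29.61931357,   0.17689137, 149.7598212 ])}
top {'fx': 597.3382206757005, 'fy': 597.3382206757005, 'cx': 320.1303748009915, 'cy': 238.62262664181807, 'xyz': array([ 4.16839151e-01, -4.88755977e-04,  1.63234719e+00]), 'rotation': array([  4.35803216,   0.41016317, -91.53910355])}
wrist {'fx': 347.06395119152046, 'fy': 347.06395119152046, 'cx': 315.16245892579593, 'cy': 242.32336165304636, 'mount': array([[ 1.31448718e-03,  9.55791813e-01,  2.94041294e-01,
         8.07950480e-02],
       [ 9.99998255e-01, -1.64680592e-03,  8.82592801e-04,
         6.98375823e-04],
       [ 1.32780392e-03,  2.94039621e-01, -9.55792309e-01,
        -1.40718277e-01],
       [ 0.00000000e+00,  0.00000000e+00,  0.00000000e+00,
         1.00000000e+00]])}
```

View pics/scene0.png

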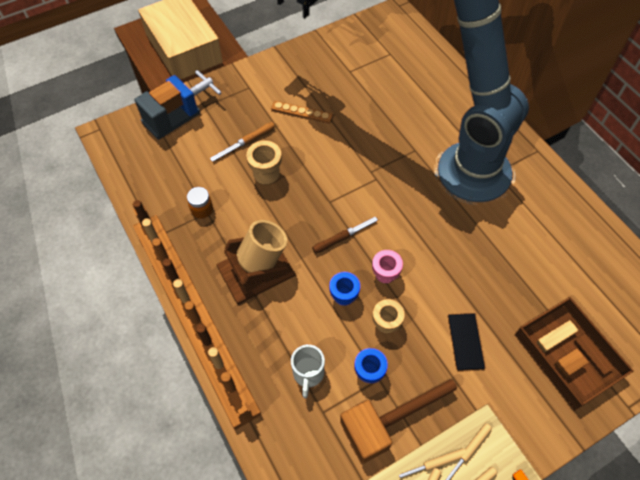

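View pics/top0.png

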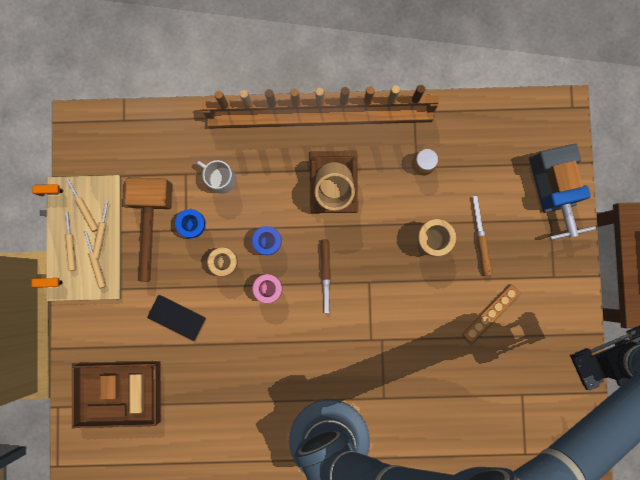

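The top view is used for pixel positions:
- **Possible small cup:** pale wood ring at (222,262), or the look-alikes: blue (190,223), blue (266,240) and pink (267,289). I choose the pale wood one.
- **Possible medium cup:** pale wood ring at (437,238), or the large cup in the stand at (334,187), the mug at (217,175) and the jar at (427,160). I choose (437,238).

Next I'll measure these and check them in one close crop.

```bash
cat >> h.py <<'E'
def ray(cam,uv):
    c=calibration(cam); d=np.array([(uv[0]-c['cx'])/c['fx'],-(uv[1]-c['cy'])/c['fy'],-1.])
    return c['xyz'],R.from_euler('xyz',c['rotation'],degrees=True).apply(d)
def plane(cam,uv,z):
    o,d=ray(cam,uv); return o+d*(z-o[2])/d[2]
def tri(a,b):
    (o1,d1),(o2,d2)=a,b; A=np.c_[d1,-d2]; t=np.linalg.lstsq(A,o2-o1,rcond=None)[0]
    p,q=o1+t[0]*d1,o2+t[1]*d2; return (p+q)/2,np.linalg.norm(p-q)
E
python3 - <<'E'
from h import *
tops={'med':(437,238,24),'small':(222,262,19),'large':(334,187,28)}
sc={'med':(264,160,26),'small':(389,316,22),'large':(264,245,32)}
rows=[]
for cam,d in(('top',tops),('scene',sc)):
    im=cv2.imread(f'pics/{cam}0.png'); 
    row=[]
    for n,(u,v,r) in d.items():
        r+=6; c=im[v-r:v+r,u-r:u+r]; hsv=cv2.cvtColor(c,cv2.COLOR_BGR2HSV)
        print(cam,n,[tuple(int(x) for x in hsv[r,k]) for k in range(0,2*r,4)])
        row.append(cv2.resize(c,(260,260),interpolation=cv2.INTER_CUBIC))
    rows.append(np.hstack(row))
cv2.imwrite('pics/crop1.png',np.vstack(rows))
E
```

```text
top med [(14, 131, 84), (14, 134, 84), (14, 127, 84), (16, 121, 177), (18, 117, 220), (16, 121, 188), (16, 114, 112), (16, 114, 107), (16, 113, 106), (17, 108, 71), (16, 114, 74), (16, 123, 215), (17, 118, 203), (15, 136, 146), (15, 138, 148)]
top small [(15, 140, 144), (15, 140, 122), (14, 132, 85), (20, 111, 220), (18, 116, 192), (17, 119, 131), (16, 122, 195), (16, 118, 104), (16, 112, 98), (17, 118, 220), (16, 125, 118), (15, 142, 144), (15, 141, 145)]
top large [(14, 132, 95), (14, 133, 96), (14, 130, 96), (12, 141, 58), (17, 121, 179), (16, 119, 129), (16, 120, 182), (16, 120, 195), (17, 122, 197), (16, 120, 189), (17, 116, 103), (16, 112, 105), (16, 116, 77), (16, 121, 194), (13, 155, 97), (15, 140, 159), (14, 139, 161)]
scene med [(15, 160, 183), (14, 159, 173), (15, 162, 154), (15, 161, 170), (19, 128, 238), (23, 109, 249), (16, 142, 106), (17, 138, 83), (16, 140, 89), (16, 140, 89), (17, 134, 215), (20, 118, 245), (17, 145, 86), (15, 155, 128), (14, 158, 137), (15, 162, 145)]
scene small [(15, 160, 151), (15, 159, 186), (15, 160, 177), (18, 136, 202), (23, 105, 249), (16, 143, 121), (17, 137, 104), (17, 143, 93), (17, 139, 86), (17, 135, 198), (22, 109, 247), (15, 157, 159), (15, 161, 109), (15, 160, 166)]
scene large [(13, 167, 96), (11, 168, 41), (12, 163, 36), (12, 172, 40), (17, 135, 197), (18, 134, 201), (18, 133, 204), (17, 137, 188), (17, 133, 209), (17, 137, 190), (18, 131, 222), (17, 136, 206), (17, 137, 156), (17, 138, 163), (18, 132, 218), (16, 147, 181), (15, 160, 171), (14, 161, 117), (15, 158, 145)]
```

View pics/crop1.png

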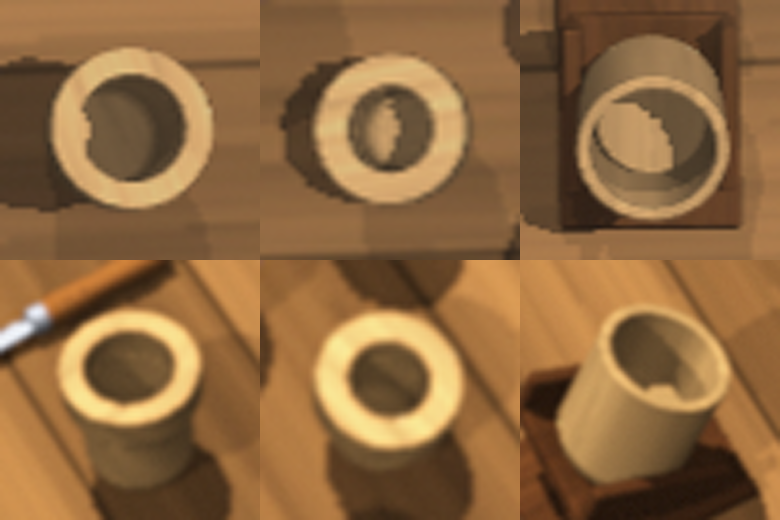

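The crops confirm the choices. Top row: medium ring, small ring, and the large mouth in the stand. Bottom row: the same three from the scene camera, all plain pale wood.

```bash
cat > m.py <<'E'
from h import *
def rim(img,u,v,r,lo,smax):
    c=img[v-r:v+r,u-r:u+r]; c4=cv2.resize(c,None,fx=4,fy=4,interpolation=cv2.INTER_CUBIC)
    h=cv2.cvtColor(c4,cv2.COLOR_BGR2HSV); m=((h[...,2]>lo)&(h[...,1]<smax)).astype(np.uint8)*255
    cs=cv2.findContours(m,cv2.RETR_EXTERNAL,cv2.CHAIN_APPROX_NONE)[0]
    k=max(cs,key=cv2.contourArea); e=cv2.fitEllipse(cv2.convexHull(k))
    return np.array(e[0])/4+[u-r-.375,v-r-.375],np.array(e[1])/4,e[2],m
if __name__=='__main__':
    S={'med':((437,238),(264,157),.1,170,200),'small':((222,262),(389,316),.072,170,200),'large':((334,191),(266,243),None,150,205)}
    ms=[]
    for n,(t,s,z,lt,ls) in S.items():
        P=[];
        for cam,(u,v),lo,sm in(('top',t,lt,128),('scene',s,ls,140)):
            im=cv2.imread(f'pics/{cam}0.png'); c,ax,a,m=rim(im,u,v,32,lo,sm); P.append((cam,c)); ms.append(m)
            print(n,cam,c.round(1),ax.round(1),round(a),plane(cam,c,z).round(4) if z else '')
        print('tri',tri(ray(*P[0]),ray(*P[1])))
    cv2.imwrite('pics/masks.png',np.vstack([np.hstack(ms[0::2]),np.hstack(ms[1::2])]))
E
python3 m.py
```

```text
med top [437.2 237. ] [36.5 37.3] 127 [ 0.5298 -0.2934  0.1   ]
med scene [263.2 154.1] [27.8 34.6] 82 [ 0.5278 -0.2913  0.1   ]
tri (array([ 0.52870235, -0.29276107,  0.09932445]), np.float64(0.0027723163134662407))
small top [221.7 261.2] [28.2 28.8] 47 [0.4838 0.2665 0.072 ]
small scene [388.3 313.4] [28.5 31.7] 108 [0.4821 0.2679 0.072 ]
tri (array([0.48295707, 0.26723544, 0.07177975]), np.float64(0.0021952416112108976))
large top [335.1 187.3] [38.9 47.6] 9 
large scene [267.3 235. ] [27.3 40.4] 115 
tri (array([ 0.65290648, -0.03087647,  0.15430595]), np.float64(0.010471817552283585))
```

View pics/masks.png

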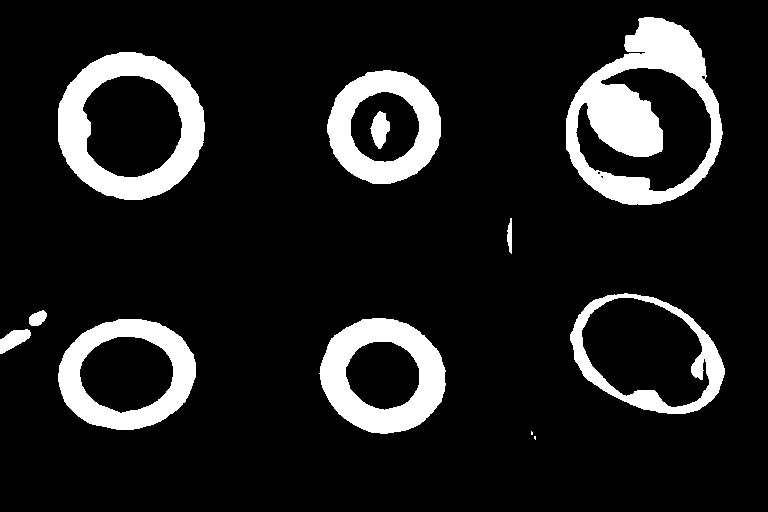

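Masks are clean: medium and small rings are complete in both views. The large top mask leaks onto the outer wall, so I'll use a stricter threshold there and fit the 50 mm rim circle from ray-cast contour points.

```bash
cat > lg.py <<'E'
from h import *
from scipy.optimize import least_squares
def contour(cam,u,v,r,lo,sm):
    c4=cv2.resize(cv2.imread(f'pics/{cam}0.png')[v-r:v+r,u-r:u+r],None,fx=4,fy=4,interpolation=cv2.INTER_CUBIC)
    h=cv2.cvtColor(c4,cv2.COLOR_BGR2HSV); m=((h[...,2]>lo)&(h[...,1]<sm)).astype(np.uint8)
    k=max(cv2.findContours(m,cv2.RETR_EXTERNAL,cv2.CHAIN_APPROX_NONE)[0],key=cv2.contourArea)
    return cv2.convexHull(k)[:,0]/4+[u-r-.375,v-r-.375]
s=contour('scene',266,243,32,205,140)
t=contour('top',334,191,32,150,128); t=t[t[:,1]>185]   # lower part only: clear of the outer wall
T=np.radians(28.6)
def res(p,out=False):
    cx,cy,yaw,dx,dy=p; n=np.array([np.sin(T)*np.cos(yaw),np.sin(T)*np.sin(yaw),np.cos(T)])
    c=np.array([cx,cy,.055+.105*np.cos(T)]); rs=[]
    for cam,pts,o in(('scene',s,np.array([dx,dy,0])),('top',t,-np.array([dx,dy,0]))):
        for uv in pts:
            a,d=ray(cam,uv); a=a+o; q=a+d*((c-a)@n)/(d@n); rs.append(np.linalg.norm(q-c)-.05)
    return np.r_[np.array(rs)*1000,dx*1000/2,dy*1000/2]
f=least_squares(res,[.65,-.03,np.pi,0,0],x_scale=[.01,.01,.1,.001,.001],loss='soft_l1')
print(f.x.round(4),np.degrees(f.x[2])%360,np.abs(f.fun).mean(),len(s),len(t))
n=np.array([np.sin(T)*np.cos(f.x[2]),np.sin(T)*np.sin(f.x[2]),np.cos(T)]);print('axis',n)
E
python3 lg.py
```

```text
Traceback (most recent call last):
  File "lg.py", line 18, in <module>
    f=least_squares(res,[.65,-.03,np.pi,0,0],x_scale=[.01,.01,.1,.001,.001],loss='soft_l1')
  File "lg.py", line 16, in res
    a,d=ray(cam,uv); a=a+o; q=a+d*((c-a)@n)/(d@n); rs.append(np.linalg.norm(q-c)-.05)
        ~~~^^^^^^^^
  File "h.py", line 6, in ray
    c=calibration(cam); d=np.array([(uv[0]-c['cx'])/c['fx'],-(uv[1]-c['cy'])/c['fy'],-1.])
ValueError: time passes only in moves, steps and waits
```

```bash
sed -i 's/^def ray/import functools\ncal=functools.lru_cache(None)(calibration)\ndef ray/; s/c=calibration(cam)/c=cal(cam)/' h.py; python3 lg.py; python3 -c "
from h import *; print(telemetry.read_state()['time_s'])"
```

```text
[ 6.474e-01 -3.200e-02  3.207e+00  1.100e-03  0.000e+00] 183.75003338933456 0.5899278659711401 44 30
axis [-0.47766692 -0.03130822  0.87798298]
0.15
```

```bash
cat >> h.py <<'E'
def Rt(yaw,tilt): # tool orientation: down, then tilted about its own y (tool z leans to tool +x)
    return R.from_euler('xyz',[180,0,yaw],degrees=True)*R.from_rotvec([0,tilt,0],degrees=True)
def plan(pos,yaw,tilt,label=''):
    s=telemetry.read_state(); C=R.from_euler('xyz',s['ee_rot'],degrees=True); T=Rt(yaw,tilt)
    rv=(C.inv()*T).as_rotvec(degrees=True)/5
    d=np.asarray(pos)-s['eef_pos']
    print(label,'turn(u)',rv.round(2),'shift after turn(u)',(T.inv().apply(d)/.02).round(2),'before',(C.inv().apply(d)/.02).round(2))
MED=np.array([.529,-.2923,.1]); SML=np.array([.483,.2672,.072]); LR=np.array([.6474,-.032,.1472]); YAW=3.75; TILT=28.6
E
python3 - <<'E'
from h import *
for sgn in(-28.6,28.6): print(sgn, Rt(YAW,sgn).apply([0,0,1]))
y=Rt(YAW,0).apply([0,1,0]); print('y',y)
plan(MED-.04*y+[0,0,.12],YAW,0)
E
```

```text
-28.6 [-0.47766694 -0.03130795 -0.87798298]
28.6 [ 0.47766694  0.03130795 -0.87798298]
y [ 6.54031292e-02 -9.97858923e-01  1.22464680e-16]
 turn(u) [-0.02  0.    3.45] shift after turn(u) [ 15.43 -17.9    1.19] before [ 20.04 -12.51   1.2 ]
```

>>> {"method": "jog_arm", "body": {
  "increments": [
    [[0,0,0.69],[1,-0.8,0],0],
    [[0,0,0.69],[1,-0.8,0],0],
    [[0,0,0.69],[1,-0.8,0],0],
    [[0,0,0.69],[1,-1,0],0],
    [[0,0,0.69],[1,-1,0],0]
  ]
}}

```text
time_s: 0.57
eef_pos: [0.3181, -0.5194, 0.2442]
ee_rot: [-180.0, 0.0, 3.5]
force: [0.1, -0.5, -0.2]
gripper_width: 0.709
finger_force: 0.0
```

>>> {"method": "jog_arm", "body": {
  "increments": [
    [[0,0,0],[1,-1,0],0],
    [[0,0,0],[1,-1,0],0],
    [[0,0,0],[1,-1,0],0],
    [[0,0,0],[1,-1,0],0],
    [[0,0,0],[1,-1,0],0]
  ]
}}

```text
time_s: 0.98
eef_pos: [0.4119, -0.4129, 0.2443]
ee_rot: [-180.0, 0.0, 3.8]
force: [0.9, 0.2, -0.2]
gripper_width: 0.508
finger_force: 0.0
```

```bash
python3 - <<'E'
from h import *
y=Rt(YAW,0).apply([0,1,0])
plan(MED-.04*y+[0,0,.12],YAW,0); s=telemetry.read_state(); print(s['time_s'],s['eef_pos'],s['ee_rot'],s['gripper_width'])
E
```

```text
turn(u) [-0.  0.  0.] shift after turn(u) [ 6.24 -7.64  1.22] before [ 6.24 -7.63  1.22]
0.9833 [ 0.41186909 -0.4129337   0.24434287] [-1.79983246e+02  1.85230702e-02  3.76628062e+00] 0.5076320103174552
```

>>> {"method": "jog_arm", "body": {
  "increments": [
    [[0,0,0],[0.78,-0.95,0],0],
    [[0,0,0],[0.78,-0.95,0],0],
    [[0,0,0],[0.78,-0.95,0],0],
    [[0,0,0],[0.78,-0.95,0],0],
    [[0,0,0],[0.78,-0.95,0],0]
  ]
}}

```text
time_s: 1.4
eef_pos: [0.4833, -0.3132, 0.2443]
ee_rot: [-180.0, 0.0, 3.8]
force: [-0.0, 0.3, -0.8]
gripper_width: 0.501
finger_force: 0.0
```

>>> {"method": "jog_arm", "body": {
  "increments": [
    [[0,0,0],[0.78,-0.95,0.4],0],
    [[0,0,0],[0.78,-0.95,0.4],0],
    [[0,0,0],[0.78,-0.95,0.4],0],
    [[0,0,0],[0,0,0],0],
    [[0,0,0],[0,0,0],0]
  ]
}}

```text
time_s: 1.82
eef_pos: [0.5262, -0.2525, 0.2197]
ee_rot: [-179.9, 0.1, 4.0]
force: [0.6, -0.4, 1.5]
gripper_width: 0.502
finger_force: 0.0
```

```bash
python3 - <<'E'
from h import *
y=Rt(YAW,0).apply([0,1,0])
plan(MED-.04*y+[0,0,.0],YAW,0); s=telemetry.read_state(); print(s['time_s'],s['eef_pos'],s['ee_rot'],s['gripper_width'])
save('w1',grab_frame('wrist'))
E
```

```text
turn(u) [-0.01  0.01  0.05] shift after turn(u) [ 0.01 -0.    5.99] before [0.02 0.   5.99]
1.8167 [ 0.52624285 -0.25249224  0.21974957] [-1.79932471e+02  7.37902507e-02  3.97662574e+00] 0.50214743910817
```

View pics/w1.png

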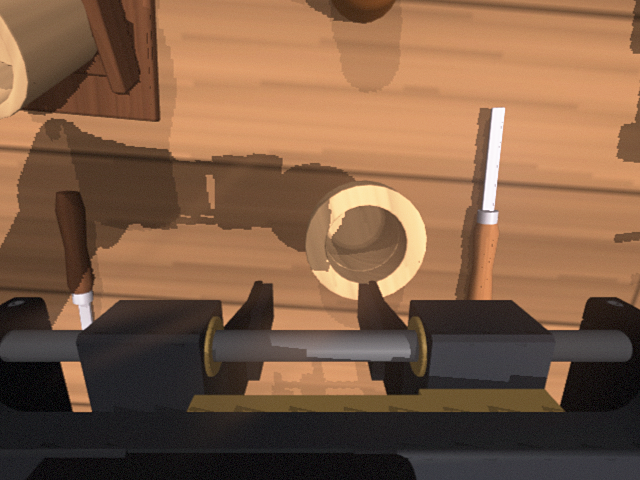

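Wrist view: the medium ring is centred near (366,242), outer edge from about 306 to 427 across and 184 to 300 down. The jaws straddle its left wall. I'll ray-cast that centre to check the estimate.

```bash
cat >> h.py <<'E'
def wray(uv,s=None):
    s=s or telemetry.read_state(); c=cal('wrist'); M=c['mount']; C=R.from_euler('xyz',s['ee_rot'],degrees=True)
    d=np.array([(uv[0]-c['cx'])/c['fx'],-(uv[1]-c['cy'])/c['fy'],-1.])
    return s['eef_pos']+C.apply(M[:3,3]), C.apply(M[:3,:3]@d)
def wplane(uv,z):
    o,d=wray(uv); return o+d*(z-o[2])/d[2]
E
python3 - <<'E'
from h import *
p=[wplane(q,.1) for q in((306,240),(427,240),(366,184),(366,300))]
for a in p: print(a)
print((p[0]+p[1])/2,(p[2]+p[3])/2)
E
```

```text
[ 0.52764183 -0.24744626  0.1       ]
[ 0.53412353 -0.34216367  0.1       ]
[ 0.57435612 -0.28957233  0.1       ]
[ 0.47917514 -0.30019248  0.1       ]
[ 0.53088268 -0.29480496  0.1       ] [ 0.52676563 -0.29488241  0.1       ]
```

>>> {"method": "jog_arm", "body": {
  "increments": [
    [[0,0,0],[0,0.05,1],0],
    [[0,0,0],[0,0,1],0],
    [[0,0,0],[0,0,1],0],
    [[0,0,0],[0,0,1],0],
    [[0,0,0],[0,0,1],0]
  ]
}}

```text
time_s: 2.28
eef_pos: [0.5251, -0.2574, 0.1202]
ee_rot: [179.9, -0.0, 3.6]
force: [-0.1, 0.1, -0.6]
gripper_width: 0.503
finger_force: 0.0
```

>>> {"method": "jog_arm", "body": {
  "increments": [
    [[0,0,0],[0,0,0.6],0],
    [[0,0,0],[0,0,0.48],0],
    [[0,0,0],[0,0,0],0],
    [[0,0,0],[0,0,0],1],
    [[0,0,0],[0,0,0],1]
  ]
}}

```text
time_s: 2.7
eef_pos: [0.5266, -0.2559, 0.1001]
ee_rot: [179.9, -0.1, 3.7]
force: [-0.4, -0.2, 0.6]
gripper_width: 0.422
finger_force: 0.0
```

>>> {"method": "jog_arm", "body": {
  "increments": [
    [[0,0,0],[0,0,0],1],
    [[0,0,0],[0,0,0],1],
    [[0,0,0],[0,0,0],1],
    [[0,0,0],[0,0,0],1],
    [[0,0,0],[0,0,0],1]
  ]
}}

```text
time_s: 3.12
eef_pos: [0.5264, -0.255, 0.0994]
ee_rot: [-180.0, -0.1, 3.8]
force: [0.5, 2.6, 0.6]
gripper_width: 0.195
finger_force: 29.6
```

>>> {"method": "jog_arm", "body": {
  "increments": [
    [[0,0,0],[0,0,-0.3],1],
    [[0,0,0],[0,0,-0.7],1],
    [[0,0,0],[0,0,-1],1],
    [[0,0,0],[0,0,-1],1],
    [[0,0,0],[0,0,-1],1]
  ]
}}

```text
time_s: 3.53
eef_pos: [0.5253, -0.2556, 0.1797]
ee_rot: [-180.0, 0.1, 3.7]
force: [1.0, 0.4, -1.2]
gripper_width: 0.195
finger_force: 29.6
```

>>> {"method": "jog_arm", "body": {
  "increments": [
    [[0,0,0],[0,0,-1],1],
    [[0,0,0],[0,0,-1],1],
    [[0,0,0],[0,-0.5,-1],1],
    [[0,0,0],[0,-1,-1],1],
    [[0,0,0],[0,-1,-0.5],1]
  ]
}}

```text
time_s: 3.95
eef_pos: [0.523, -0.2063, 0.2716]
ee_rot: [179.9, -0.2, 3.6]
force: [1.5, -0.2, -2.1]
gripper_width: 0.196
finger_force: 29.6
```

>>> {"method": "jog_arm", "body": {
  "increments": [
    [[0,0,0],[0,-1,0],1],
    [[0,0,0],[0,-1,0],1],
    [[0,0,0],[0,-1,0],1],
    [[0,0,0],[0,-0.5,0],1],
    [[0,0,0],[0,0,0],1]
  ]
}}

```text
time_s: 4.37
eef_pos: [0.5178, -0.1331, 0.2691]
ee_rot: [-180.0, 0.0, 4.0]
force: [-1.2, 1.0, -1.1]
gripper_width: 0.192
finger_force: 29.6
```

```bash
python3 - <<'E'
from h import *
s=telemetry.read_state(); print(s['eef_pos'],s['ee_rot'],s['force'],s['ft_torque'])
save('w2',grab_frame('wrist'))
E
```

```text
[ 0.51783175 -0.13306164  0.26914573] [-1.79957919e+02  2.86675861e-03  4.00874895e+00] [-1.22921901  0.99139998 -1.13770099] [ 0.1022817  -0.00457007 -0.02681112]
```

View pics/w2.png

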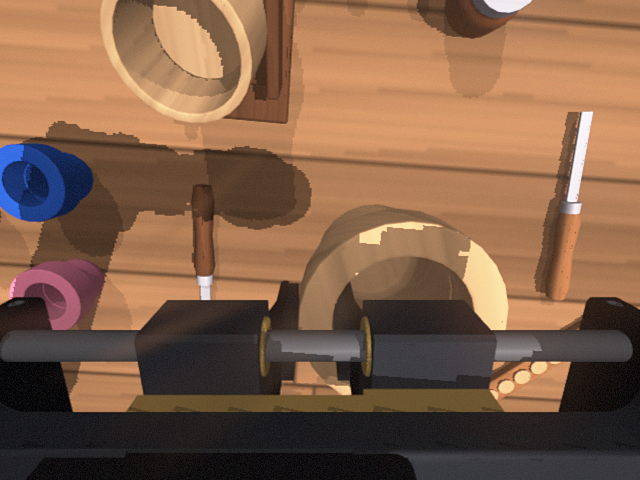

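Wrist view: the medium cup is held upright at about (405,300). The large mouth is at the top left, its rim spanning about (101,20) left, (190,122) bottom and (253,60) right. I'll fit the rim circle from its left and bottom edge points.

```bash
python3 - <<'E'
from h import *
from scipy.optimize import least_squares
im=cv2.imread('pics/w2.png'); h=cv2.cvtColor(im,cv2.COLOR_BGR2HSV)
g=cv2.GaussianBlur(im,(3,3),0).astype(float)
pts=[]
for a in range(70,196,6):
    u=np.array([np.cos(np.radians(a)),np.sin(np.radians(a))])
    rr=np.arange(60,110,.5); q=np.array([np.array([182,35])+r*u for r in rr]); ok=q[:,1]>2
    q,rr=q[ok],rr[ok]
    f=cv2.remap(cv2.cvtColor(im,cv2.COLOR_BGR2HSV)[...,1].astype(np.float32),q[:,:1].astype(np.float32),q[:,1:].astype(np.float32),cv2.INTER_LINEAR)[:,0]
    d=np.array([f[i+1:i+7].mean()-f[i-6:i].mean() for i in range(7,len(f)-7)]); i=d.argmax()
    pts.append(q[i+7]); print(a,rr[i+7],d[i].round(),q[i+7].round(1))
pts=np.array(pts)
T=np.radians(28.6)
s=telemetry.read_state(); rays=[wray(p,s) for p in pts]
def fit(yaw):
    n=np.array([np.sin(T)*np.cos(yaw),np.sin(T)*np.sin(yaw),np.cos(T)])
    def res(p):
        c=np.array([p[0],p[1],.1472]); return [1000*(np.linalg.norm(a+d*((c-a)@n)/(d@n)-c)-.05) for a,d in rays]
    return least_squares(res,LR[:2],loss='soft_l1')
for y in(176,180,183.75,187,190):
    f=fit(np.radians(y)); print(y,f.x.round(4),np.abs(f.fun).mean().round(2),np.round(f.fun,1))
E
```

```text
70 91.0 17.0 [213.1 120.5]
76 90.0 20.0 [203.8 122.3]
82 88.0 20.0 [194.2 122.1]
88 86.0 23.0 [185.  120.9]
94 84.5 20.0 [176.1 119.3]
100 82.0 19.0 [167.8 115.8]
106 80.5 24.0 [159.8 112.4]
112 78.5 16.0 [152.6 107.8]
118 77.0 18.0 [145.9 103. ]
124 76.0 20.0 [139.5  98. ]
130 75.5 17.0 [133.5  92.8]
136 75.0 19.0 [128.   87.1]
142 74.5 21.0 [123.3  80.9]
148 74.5 19.0 [118.8  74.5]
154 75.5 20.0 [114.1  68.1]
160 76.0 23.0 [110.6  61. ]
166 77.0 26.0 [107.3  53.6]
172 78.5 23.0 [104.3  45.9]
178 79.5 21.0 [102.5  37.8]
184 82.0 20.0 [100.2  29.3]
190 83.5 18.0 [99.8 20.5]
176 [ 0.6459 -0.0335] 0.16 [-0.   0.1 -0.2 -0.3  0.2 -0.2  0.2 -0.1 -0.2 -0.   0.3  0.3  0.  -0.1
  0.3  0.1 -0.   0.1 -0.4  0.  -0.3]
180 [ 0.6459 -0.0346] 0.15 [-0.1  0.1 -0.1 -0.2  0.3 -0.1  0.2 -0.1 -0.2 -0.1  0.2  0.2 -0.1 -0.2
  0.2  0.  -0.   0.1 -0.3  0.2 -0.1]
183.75 [ 0.646  -0.0354] 0.15 [-0.1  0.2 -0.  -0.1  0.4 -0.1  0.2 -0.1 -0.2 -0.2  0.1  0.1 -0.2 -0.3
  0.2  0.  -0.   0.1 -0.2  0.3  0.1]
187 [ 0.6462 -0.0362] 0.16 [-0.   0.3  0.  -0.   0.4 -0.1  0.2 -0.2 -0.3 -0.2  0.   0.  -0.2 -0.3
  0.1 -0.  -0.   0.2 -0.1  0.4  0.2]
190 [ 0.6463 -0.0368] 0.19 [ 0.   0.3  0.1  0.   0.4 -0.1  0.2 -0.2 -0.3 -0.3 -0.  -0.  -0.3 -0.4
  0.1 -0.   0.   0.2 -0.   0.5  0.4]
```

```bash
cat >> h.py <<'E'
LR=np.array([.6465,-.0345,.1472]); YAW=3.0
def ins(h,off,**k): # medium/small rim centre h along axis past large rim; off = cup rim centre in tool frame
    Q=Rt(YAW,TILT); plan(LR-Q.apply([0,0,1])*h-Q.apply(off),YAW,TILT,f'h={h}')
OFM=[0,.04,-.0006]
E
python3 -c "
from h import *
ins(.130,OFM)"
```

```text
h=0.13 turn(u) [-0.04  5.72  0.17] shift after turn(u) [ 2.95 -6.69  2.08] before [ 3.69 -6.64  0.41]
```

>>> {"method": "jog_arm", "body": {
  "increments": [
    [[0,0.95,0.04],[0,-0.6,-0.5],1],
    [[0,0.95,0.03],[0,-0.6,-0.5],1],
    [[0,0.95,0.03],[0,-0.6,0],1],
    [[0,0.95,0.03],[0,-0.6,0],1],
    [[0,0.95,0.03],[0,-0.6,0],1]
  ]
}}

```text
time_s: 4.83
eef_pos: [0.5136, -0.0776, 0.2896]
ee_rot: [-179.9, -24.0, 2.8]
force: [1.0, 0.0, -1.5]
gripper_width: 0.2
finger_force: 29.6
```

>>> {"method": "jog_arm", "body": {
  "increments": [
    [[0,0.95,0],[0.3,-0.7,0],1],
    [[0,0,0],[0.6,-0.7,0],1],
    [[0,0,0],[0.6,-0.7,0],1],
    [[0,0,0],[0.6,-0.7,0],1],
    [[0,0,0],[0.6,-0.7,0],1]
  ]
}}

```text
time_s: 5.25
eef_pos: [0.5579, -0.0053, 0.3147]
ee_rot: [-179.9, -28.5, 2.7]
force: [0.2, 0.5, -1.1]
gripper_width: 0.195
finger_force: 29.6
```

```bash
python3 -c "
from h import *
ins(.130,OFM)"
```

```text
h=0.13 turn(u) [ 0.    0.03 -0.05] shift after turn(u) [-0.19 -0.31  2.96] before [-0.19 -0.31  2.97]
```

>>> {"method": "jog_arm", "body": {
  "increments": [
    [[0,0,0],[-0.19,-0.31,0.5],1],
    [[0,0,0],[0,0,0.8],1],
    [[0,0,0],[0,0,0.8],1],
    [[0,0,0],[0,0,0.8],1],
    [[0,0,0],[0,0,0],1]
  ]
}}

```text
time_s: 5.67
eef_pos: [0.581, 0.0019, 0.2583]
ee_rot: [-179.8, -28.1, 2.8]
force: [0.5, -1.1, -0.8]
gripper_width: 0.198
finger_force: 29.6
```

>>> {"method": "jog_arm", "body": {
  "increments": [
    [[0,0,0],[0,0,0],1],
    [[0,0,0],[0,0,0],1]
  ]
}}

```text
time_s: 5.83
eef_pos: [0.5818, 0.003, 0.2623]
ee_rot: [-179.9, -28.5, 2.8]
force: [1.8, -0.8, -1.2]
gripper_width: 0.198
finger_force: 29.6
```

```bash
python3 -c "
from h import *
s=telemetry.read_state(); print(s['eef_pos'],s['ee_rot'],s['force'],s['ft_torque'])
ins(.130,OFM); save('w3',grab_frame('wrist'))
a=cv2.resize(grab_frame('scene')[180:300,190:350],None,fx=3,fy=3); b=cv2.resize(grab_frame('top')[120:240,260:420],None,fx=3,fy=3)
w=cv2.imread('pics/w3.png')[...,::-1]; w=cv2.resize(w,(320,240)); o=np.zeros((600,800,3),np.uint8); o[:360,:400]=a[:,:400]; o[:360,400:]=b[:,:400]; o[360:600,:320]=w; save('c3',o)
"
```

```text
[0.58176758 0.00303441 0.26229446] [-179.85344819  -28.52895962    2.83024347] [ 1.76264478 -0.80056497 -1.23351815] [0.0188877  0.7059029  0.00784574]
h=0.13 turn(u) [-0.01  0.01 -0.03] shift after turn(u) [-0.    0.04  0.08] before [-0.    0.04  0.08]
```

View pics/c3.png

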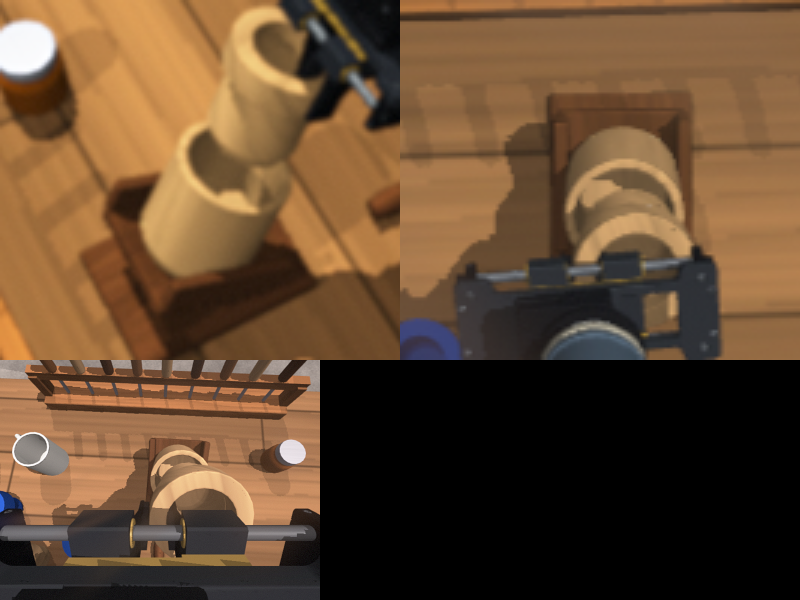

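The crops show the medium foot just above the large mouth, centred and tilted to match it in both the scene and top views. I'll insert with force checks.

>>> {"method": "jog_arm", "body": {
  "increments": [
    [[0,0,0],[0,0.04,0.3],1],
    [[0,0,0],[0,0,0.5],1],
    [[0,0,0],[0,0,0.5],1],
    [[0,0,0],[0,0,0.4],1],
    [[0,0,0],[0,0,0.3],1]
  ]
}}

```text
time_s: 6.4
eef_pos: [0.6006, 0.0045, 0.2248]
ee_rot: [-179.8, -28.4, 2.9]
force: [-0.3, -0.7, -1.8]
gripper_width: 0.196
finger_force: 29.6
```

>>> {"method": "jog_arm", "body": {
  "increments": [
    [[0,0,0],[0,0,0.2],1],
    [[0,0,0],[0,0,0.2],1],
    [[0,0,0],[0,0,0.2],1],
    [[0,0,0],[0,0,0.2],1],
    [[0,0,0],[0,0,0],1]
  ]
}}

```text
time_s: 6.82
eef_pos: [0.6083, 0.0049, 0.2118]
ee_rot: [-179.8, -28.5, 2.9]
force: [0.3, -0.2, -1.4]
gripper_width: 0.196
finger_force: 29.6
```

```bash
cat >> h.py <<'E'
def tf():
    s=telemetry.read_state(); C=R.from_euler('xyz',s['ee_rot'],degrees=True)
    print(round(s['time_s'],2),'F tool',C.inv().apply(s['force']).round(1),'M tool',C.inv().apply(s['ft_torque']).round(2))
E
python3 -c "
from h import *
tf();ins(.055,OFM)"
```

```text
6.82 F tool [-0.4  0.2  1.4] M tool [ 0.06 -0.73  0.04]
h=0.055 turn(u) [-0.03  0.03 -0.02] shift after turn(u) [0.04 0.07 0.98] before [0.04 0.07 0.98]
```

>>> {"method": "jog_arm", "body": {
  "increments": [
    [[0,0,0],[0.03,0.07,0.2],1],
    [[0,0,0],[0,0,0.2],1],
    [[0,0,0],[0,0,0.2],1],
    [[0,0,0],[0,0,0.2],1],
    [[0,0,0],[0,0,0],1]
  ]
}}

```text
time_s: 7.23
eef_pos: [0.6166, 0.0044, 0.198]
ee_rot: [-179.8, -28.5, 2.9]
force: [-0.4, 1.8, -1.1]
gripper_width: 0.197
finger_force: 29.7
```

>>> {"method": "jog_arm", "body": {
  "increments": [
    [[0,0,0],[0,0,0.08],1],
    [[0,0,0],[0,0,0.08],1],
    [[0,0,0],[0,0,0.08],1],
    [[0,0,0],[0,0,0.08],1],
    [[0,0,0],[0,0,0.0],1]
  ]
}}

```text
time_s: 7.65
eef_pos: [0.6195, 0.0047, 0.1929]
ee_rot: [-179.8, -28.5, 2.9]
force: [-2.6, 3.0, -0.4]
gripper_width: 0.2
finger_force: 29.6
```

```bash
python3 -c "
from h import *
tf();ins(.03,OFM)"
```

```text
7.65 F tool [-2.4 -3.2 -0.8] M tool [ 1.09 -0.93  0.05]
h=0.03 turn(u) [-0.03  0.02 -0.01] shift after turn(u) [-0.    0.03  1.13] before [-0.    0.03  1.13]
```

>>> {"method": "jog_arm", "body": {
  "increments": [
    [[0,0,0],[-0.04,-0.06,0],1],
    [[0,0,0],[0,0,0.06],1],
    [[0,0,0],[0,0,0.06],1],
    [[0,0,0],[0,0,0.06],1],
    [[0,0,0],[0,0,0.0],1]
  ]
}}

```text
time_s: 8.07
eef_pos: [0.6207, 0.005, 0.1895]
ee_rot: [-179.8, -28.5, 2.9]
force: [-0.7, 1.7, -0.5]
gripper_width: 0.194
finger_force: 29.6
```

```bash
python3 -c "
from h import *
tf();ins(.03,OFM)"
```

```text
8.07 F tool [-0.7 -1.8  0.2] M tool [ 0.49 -0.61  0.02]
h=0.03 turn(u) [-0.02  0.02 -0.02] shift after turn(u) [0.03 0.04 0.95] before [0.03 0.04 0.95]
```

>>> {"method": "jog_arm", "body": {
  "increments": [
    [[0,0,0],[0,-0.05,0.07],1],
    [[0,0,0],[0,0,0.07],1],
    [[0,0,0],[0,0,0.07],1],
    [[0,0,0],[0,0,0.07],1],
    [[0,0,0],[0,0,0.0],1]
  ]
}}

```text
time_s: 8.48
eef_pos: [0.623, 0.0074, 0.1852]
ee_rot: [-179.8, -28.5, 3.0]
force: [-5.8, 2.5, 6.7]
gripper_width: 0.201
finger_force: 30.2
```

```bash
python3 -c "
from h import *
tf();ins(.03,OFM)"
```

```text
8.48 F tool [-1.8 -2.9 -8.6] M tool [ 0.35 -0.96  0.08]
h=0.03 turn(u) [-0.03  0.01 -0.01] shift after turn(u) [0.02 0.15 0.71] before [0.02 0.16 0.71]
```

>>> {"method": "jog_arm", "body": {
  "increments": [
    [[0,0,0],[-0.03,-0.05,0.02],1],
    [[0,0,0],[0,0,0.02],1],
    [[0,0,0],[0,0,0],1]
  ]
}}

```text
time_s: 8.73
eef_pos: [0.623, 0.0079, 0.1847]
ee_rot: [-179.8, -28.6, 2.9]
force: [-6.6, 1.8, 7.8]
gripper_width: 0.193
finger_force: 30.4
```

```bash
python3 -c "
from h import *
tf();ins(.03,OFM)"
```

```text
8.73 F tool [ -2.   -2.2 -10. ] M tool [ 0.08 -0.92  0.04]
h=0.03 turn(u) [-0.03  0.01 -0.01] shift after turn(u) [0.04 0.18 0.68] before [0.04 0.18 0.68]
```

>>> {"method": "jog_arm", "body": {
  "increments": [
    [[0,0,0],[-0.03,-0.03,0.03],1],
    [[0,0,0],[0,0,0],1],
    [[0,0,0],[0,0,0],1]
  ]
}}

```text
time_s: 8.98
eef_pos: [0.6228, 0.0083, 0.1842]
ee_rot: [-179.9, -28.6, 2.9]
force: [-7.3, 1.8, 8.8]
gripper_width: 0.199
finger_force: 30.9
```

```bash
python3 -c "
from h import *
tf();ins(.03,OFM);save('w4',grab_frame('wrist'))
a=cv2.resize(grab_frame('scene')[190:310,200:333],None,fx=3,fy=3); b=cv2.resize(grab_frame('wrist')[120:400,220:500],(400,400)); o=np.zeros((400,800,3),np.uint8); o[:360,:399]=a; o[:,400:]=b; save('c4',o)
tf()"
```

```text
8.98 F tool [ -2.2  -2.2 -11.2] M tool [ 0.02 -0.93  0.11]
h=0.03 turn(u) [-0.02  0.   -0.01] shift after turn(u) [0.05 0.2  0.66] before [0.05 0.2  0.66]
9.13 F tool [ -2.3  -2.3 -10.4] M tool [-0.03 -0.98  0.13]
```

View pics/c4.png

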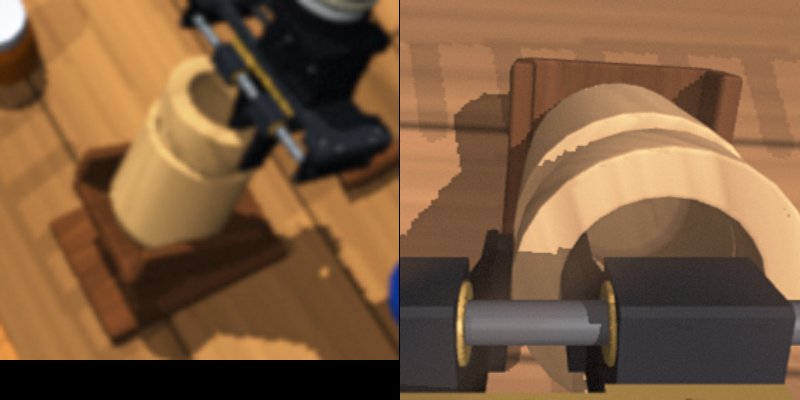

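The scene crop shows the medium cup seated deep in the large one, its band a little above the rim with a fairly even gap. Axial force is about 10 N, so I'll hold it pressed, then release slowly.

>>> {"method": "jog_arm", "body": {
  "increments": [
    [[0,0,0],[0,0,0],1],
    [[0,0,0],[0,0,0],1],
    [[0,0,0],[0,0,0],1],
    [[0,0,0],[0,0,0],1],
    [[0,0,0],[0,0,0],1]
  ]
}}

```text
time_s: 9.55
eef_pos: [0.6229, 0.0083, 0.1842]
ee_rot: [-179.9, -28.6, 2.9]
force: [-7.8, 2.5, 8.4]
gripper_width: 0.197
finger_force: 30.8
```

>>> {"method": "jog_arm", "body": {
  "increments": [
    [[0,0,0],[0,0,0],1],
    [[0,0,0],[0,0,0],1],
    [[0,0,0],[0,0,0],1],
    [[0,0,0],[0,0,0],1],
    [[0,0,0],[0,0,0],1]
  ]
}}

```text
time_s: 9.97
eef_pos: [0.6228, 0.0083, 0.1842]
ee_rot: [-179.9, -28.6, 2.9]
force: [-6.8, 2.4, 10.0]
gripper_width: 0.197
finger_force: 30.8
```

```bash
python3 -c "
from h import *
tf();ins(.03,OFM)"
```

```text
9.97 F tool [ -1.   -2.7 -12. ] M tool [ 0.05 -0.95  0.09]
h=0.03 turn(u) [-0.02  0.   -0.01] shift after turn(u) [0.05 0.2  0.67] before [0.05 0.2  0.67]
```

>>> {"method": "jog_arm", "body": {
  "increments": [
    [[0,0,0],[0,0,0],0.2],
    [[0,0,0],[0,0,0],0.2],
    [[0,0,0],[0,0,0],0.2],
    [[0,0,0],[0,0,0],0.2],
    [[0,0,0],[0,0,0],0.2]
  ]
}}

```text
time_s: 10.38
eef_pos: [0.6227, 0.0077, 0.1826]
ee_rot: [-179.8, -28.5, 2.9]
force: [-0.1, -0.1, -0.6]
gripper_width: 0.388
finger_force: 0.0
```

>>> {"method": "jog_arm", "body": {
  "increments": [
    [[0,0,0],[0,0,-0.5],0.2],
    [[0,0,0],[0,0,-1],0.2],
    [[0,0,0],[0,0,-1],0.2],
    [[0,0,0],[0,0,-1],0.2],
    [[0,0,0],[0,0,-1],0.2]
  ]
}}

```text
time_s: 10.8
eef_pos: [0.579, 0.0057, 0.2631]
ee_rot: [-179.8, -28.5, 2.9]
force: [0.2, -0.6, 0.1]
gripper_width: 0.397
finger_force: 0.0
```

>>> {"method": "jog_arm", "body": {
  "increments": [
    [[0,0,0],[-1,0,-0.5],0.2],
    [[0,0,0],[-0.8,0,0],0.2],
    [[0,0,0],[0,0,0],0.2]
  ]
}}

```text
time_s: 11.05
eef_pos: [0.54, 0.0032, 0.2527]
ee_rot: [-179.9, -28.3, 2.9]
force: [-0.4, 0.0, -1.2]
gripper_width: 0.402
finger_force: 0.0
```

```bash
python3 -c "
from h import *
tf(); save('w5',grab_frame('wrist'))
a=cv2.resize(grab_frame('scene')[190:310,200:333],None,fx=3,fy=3); b=cv2.resize(cv2.imread('pics/w5.png')[...,::-1],(400,300)); o=np.zeros((600,800,3),np.uint8); o[:360,:399]=a; o[:300,400:]=b
o[300:,400:]=cv2.resize(grab_frame('top')[140:230,270:390],(400,300)); save('c5',o)"
```

```text
11.05 F tool [-0.9 -0.1  0.8] M tool [-0.01 -0.65  0.  ]
```

View pics/c5.png

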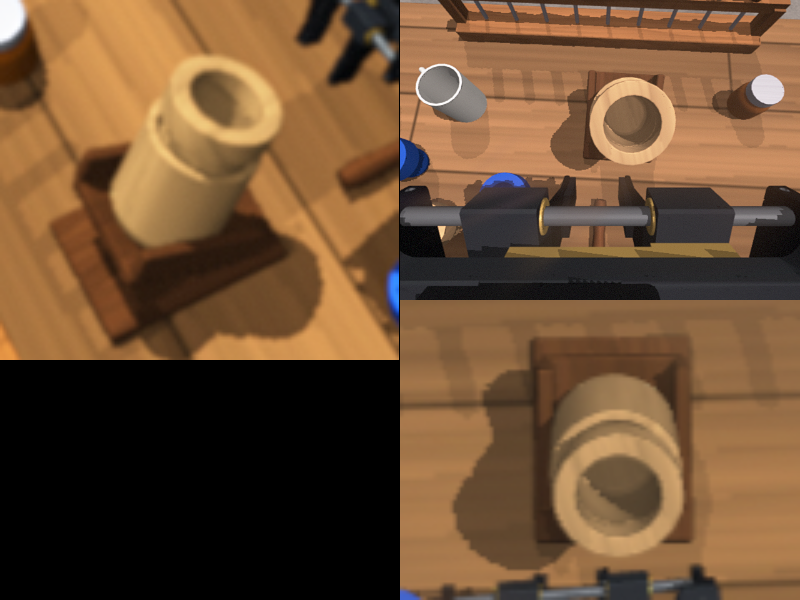

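The medium cup now rests in the large one, leaning with it. The scene crop shows a uniform gap under its band, and the rim is near (373,193) in the full wrist frame. I'll measure its seated pose by ray casting.

```bash
cat > fit.py <<'E'
from h import *
from scipy.optimize import least_squares
def edge(im,c,r0,r1,step=6,ch=1,sgn=1):
    S=cv2.cvtColor(im,cv2.COLOR_BGR2HSV)[...,ch].astype(np.float32); P=[]
    for a in range(0,360,step):
        u=np.array([np.cos(np.radians(a)),np.sin(np.radians(a))]); q=(np.array(c)+np.arange(r0,r1,.5)[:,None]*u).astype(np.float32)
        f=sgn*cv2.remap(S,q[:,:1].copy(),q[:,1:].copy(),cv2.INTER_LINEAR)[:,0]
        d=np.array([f[i+1:i+6].mean()-f[i-5:i].mean() for i in range(6,len(f)-6)]); P.append(q[d.argmax()+6])
    return np.array(P)
def circ(rays,rad,c0,n0): # circle of known radius, free centre and axis, from cast rays
    n0=np.array(n0)
    def res(p):
        n=n0+[p[3],p[4],0]; n/=np.linalg.norm(n); c=p[:3]
        return [1000*(np.linalg.norm(a+d*((c-a)@n)/(d@n)-c)-rad) for a,d in rays]+[20*p[3],20*p[4]]
    f=least_squares(res,[*c0,0,0],loss='soft_l1'); n=n0+[*f.x[3:],0]; n/=np.linalg.norm(n)
    return f.x[:3],n,np.abs(f.fun).mean()
E
python3 - <<'E'
from fit import *
s=telemetry.read_state(); im=cv2.imread('pics/w5.png')
n=-Rt(YAW,TILT).apply([0,0,1])
for ch,sg in((1,1),(2,-1)):
    P=edge(im,(373,193),58,80,ch=ch,sgn=sg); e=cv2.fitEllipse(P.astype(np.float32)); print(ch,e)
    # drop outliers vs ellipse-radius
    r=np.linalg.norm(P-np.array(e[0]),axis=1); k=abs(r-np.median(r))<4
    c,nn,er=circ([wray(p,s) for p in P[k]],.048,LR+.043*n,n)
    print(k.sum(),c,nn.round(3),np.degrees(np.arccos(nn[2])),er,'rel LR along axis',(c-LR)@n,'lateral',c-LR-n*((c-LR)@n))
E
```

```text
1 ((370.0910339355469, 193.62196350097656), (139.44644165039062, 141.02310180664062), 169.9468536376953)
60 [ 0.62955625 -0.02994399  0.19025499] [-0.25  -0.044  0.967] 14.689332472479856 0.5980503234380566 rel LR along axis 0.04578713246913546 lateral [0.00494414 0.00570311 0.00285467]
2 ((370.7730712890625, 193.58277893066406), (138.2729034423828, 140.50991821289062), 179.31201171875)
59 [ 0.62996286 -0.03043139  0.18940182] [-0.252 -0.049  0.966] 14.884758129896458 0.663948421267142 rel LR along axis 0.04485589250060012 lateral [0.00490559 0.00519238 0.00281911]
```

```bash
python3 - <<'E'
from fit import *
from m import rim
P=[];
for cam,(u,v),lo,sm in(('top',(335,207),None,128),('scene',(275,227),None,140)):
    im=grab_frame(cam)[...,::-1].copy(); cv2.imwrite(f'pics/{cam}6.png',im)
    for lo in((150,165,175) if cam=='top' else(195,205,215)):
        c,ax,a,m=rim(im,u,v,28,lo,sm); print(cam,lo,c.round(1),ax.round(1),round(a))
    P.append(c)
p,e=tri(ray('top',P[0]),ray('scene',P[1])); print(p,e)
n=-Rt(3.75,TILT).apply([0,0,1]); L=np.array([.6474,-.032,.1472]); print('along',(p-L)@n,'lat',p-L-n*((p-L)@n))
E
```

```text
top 150 [336.1 196.8] [37.3 42.1] 49
top 165 [335.3 197.9] [37.  38.7] 73
top 175 [335.3 198. ] [36.7 38.3] 77
scene 195 [268.1 232.4] [42.5 53.3] 45
scene 205 [274.  223.2] [27.3 39.4] 113
scene 215 [274.3 222.9] [26.3 39. ] 115
[ 0.62514745 -0.03233262  0.18504425] 0.0014712060847919257
along 0.043866330981505317 lat [-0.00129905  0.00104074 -0.00066964]
```

```bash
python3 - <<'E'
from h import *
plan(SML-.03*Rt(YAW,0).apply([0,1,0])+[0,0,.11],YAW,0)
E
```

```text
turn(u) [-0.03 -5.71 -0.01] shift after turn(u) [ -2.38 -14.81   3.61] before [ -3.84 -14.8    2.07]
```

>>> {"method": "jog_arm", "body": {
  "increments": [
    [[0,-0.95,0],[0,-1,0],0.2],
    [[0,-0.95,0],[0,-1,0],0.2],
    [[0,-0.95,0],[0,-1,0],0.2],
    [[0,-0.95,0],[0,-1,0],0.2],
    [[0,-0.95,0],[0,-1,0],0.2]
  ]
}}

```text
time_s: 11.72
eef_pos: [0.5391, 0.1049, 0.2544]
ee_rot: [-179.8, -4.6, 3.0]
force: [1.0, -0.3, 1.1]
gripper_width: 0.398
finger_force: 0.0
```

>>> {"method": "jog_arm", "body": {
  "increments": [
    [[0,-0.95,0],[-0.3,-1,0.3],0.2],
    [[0,0,0],[-0.5,-1,0.3],0.2],
    [[0,0,0],[-0.5,-1,0.3],0.2],
    [[0,0,0],[-0.5,-1,0.3],0.2],
    [[0,0,0],[-0.5,-1,0.3],0.2]
  ]
}}

```text
time_s: 12.13
eef_pos: [0.4879, 0.2027, 0.223]
ee_rot: [-179.8, 0.0, 3.0]
force: [0.8, 0.5, 0.1]
gripper_width: 0.399
finger_force: 0.0
```

>>> {"method": "jog_arm", "body": {
  "increments": [
    [[0,0,0],[0,-1,0.4],0.2],
    [[0,0,0],[0,-1,0.4],0.2],
    [[0,0,0],[0,-1,0.4],0.2],
    [[0,0,0],[0,-1,0.4],0.2],
    [[0,0,0],[0,-0.8,0.4],0.2]
  ]
}}

```text
time_s: 12.55
eef_pos: [0.4829, 0.2996, 0.1833]
ee_rot: [-179.8, -0.0, 3.0]
force: [0.1, 0.4, 0.8]
gripper_width: 0.4
finger_force: 0.0
```

>>> {"method": "jog_arm", "body": {
  "increments": [
    [[0,0,0],[0,0,0],0.2],
    [[0,0,0],[0,0,0],0.2]
  ]
}}

```text
time_s: 12.72
eef_pos: [0.4825, 0.2981, 0.1832]
ee_rot: [-179.8, 0.1, 3.1]
force: [0.7, -0.8, -0.4]
gripper_width: 0.399
finger_force: 0.0
```

```bash
python3 - <<'E'
from h import *
plan(SML-.03*Rt(YAW,0).apply([0,1,0]),YAW,0)
s=telemetry.read_state(); print(s['eef_pos'],s['ee_rot'],s['gripper_width']); save('w7',grab_frame('wrist'))
E
```

```text
turn(u) [-0.03  0.01  0.02] shift after turn(u) [-0.06  0.04  5.56] before [-0.05  0.06  5.56]
[0.48250749 0.29811121 0.18317387] [-1.79843632e+02  7.37827559e-02  3.09494149e+00] 0.3987159294782146
```

View pics/w7.png

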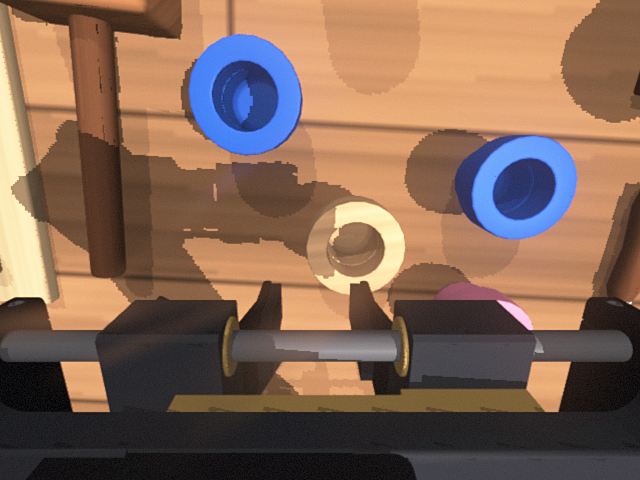

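The wooden small cup's ring is centred near (355,248), spanning 307 to 404, under the jaws. The blue look-alikes at (245,95) and (515,187) and the pink one at (485,300) are clear of the fingers.

```bash
python3 - <<'E'
from h import *
p=[wplane(q,.072) for q in((307,248),(404,248),(356,201),(356,296))]
print((p[0]+p[1])/2,(p[2]+p[3])/2, np.linalg.norm(p[0]-p[1]),np.linalg.norm(p[2]-p[3]))
E
```

```text
[0.4834262  0.26590445 0.072     ] [0.48142785 0.26532445 0.072     ] 0.07408688681401723 0.07660375065197622
```

>>> {"method": "jog_arm", "body": {
  "increments": [
    [[0,0,0],[-0.06,0.1,1],0.2],
    [[0,0,0],[0,0,1],0.2],
    [[0,0,0],[0,0,1],0.2],
    [[0,0,0],[0,0,1],0.2],
    [[0,0,0],[0,0,1],0.2]
  ]
}}

```text
time_s: 13.18
eef_pos: [0.4828, 0.2939, 0.0836]
ee_rot: [-179.9, -0.1, 2.8]
force: [-0.1, 1.2, 1.1]
gripper_width: 0.4
finger_force: 0.0
```

>>> {"method": "jog_arm", "body": {
  "increments": [
    [[0,0,0],[0,0,0.4],0.2],
    [[0,0,0],[0,0,0.18],0.2],
    [[0,0,0],[0,0,0],0.2],
    [[0,0,0],[0,0,0],1],
    [[0,0,0],[0,0,0],1]
  ]
}}

```text
time_s: 13.6
eef_pos: [0.4823, 0.2958, 0.0735]
ee_rot: [-179.8, -0.1, 3.0]
force: [0.5, -0.2, -0.5]
gripper_width: 0.32
finger_force: 0.0
```

>>> {"method": "jog_arm", "body": {
  "increments": [
    [[0,0,0],[0,0,0],1],
    [[0,0,0],[0,0,0],1],
    [[0,0,0],[0,0,0],1],
    [[0,0,0],[0,0,0],1],
    [[0,0,0],[0,0,0],1]
  ]
}}

```text
time_s: 14.02
eef_pos: [0.4814, 0.2961, 0.073]
ee_rot: [-179.8, -0.0, 3.0]
force: [-1.5, 0.6, 6.1]
gripper_width: 0.194
finger_force: 29.7
```

>>> {"method": "jog_arm", "body": {
  "increments": [
    [[0,0,0],[0,0,-0.3],1],
    [[0,0,0],[0,0,-0.7],1],
    [[0,0,0],[0,0,-1],1],
    [[0,0,0],[0,0,-1],1],
    [[0,0,0],[0,0,-1],1]
  ]
}}

```text
time_s: 14.43
eef_pos: [0.4812, 0.2944, 0.1525]
ee_rot: [-179.9, 0.1, 3.0]
force: [0.2, 1.3, -1.7]
gripper_width: 0.2
finger_force: 29.3
```

>>> {"method": "jog_arm", "body": {
  "increments": [
    [[0,0,0],[0,0,-1],1],
    [[0,0,0],[0,0,-1],1],
    [[0,0,0],[0,0,-1],1],
    [[0,0,0],[0.3,0.5,-1],1],
    [[0,0,0],[0.5,1,-1],1]
  ]
}}

```text
time_s: 14.85
eef_pos: [0.4972, 0.2679, 0.253]
ee_rot: [-179.8, 0.1, 3.3]
force: [0.2, 0.3, -1.3]
gripper_width: 0.193
finger_force: 29.3
```

>>> {"method": "jog_arm", "body": {
  "increments": [
    [[0,0,0],[0.3,1,-1],1],
    [[0,0,0],[0.3,1,-1],1],
    [[0,0.5,0],[0,1,0],1],
    [[0,0.8,0],[0,1,0],1],
    [[0,0.8,0],[0,1,0],1]
  ]
}}

```text
time_s: 15.27
eef_pos: [0.5165, 0.1648, 0.2918]
ee_rot: [-179.9, -10.7, 2.9]
force: [0.3, -0.9, -2.0]
gripper_width: 0.189
finger_force: 29.3
```

```bash
cat >> h.py <<'E'
MR=np.array([.625,-.032,.185]); OFS=[0,.03,.001]
def ins2(h):
    Q=Rt(3.2,TILT); plan(MR-Q.apply([0,0,1])*h-Q.apply(OFS),3.2,TILT,f'h={h}')
E
python3 -c "
from h import *
tf(); ins2(.095)"
```

```text
15.27 F tool [-0.1  0.9  2. ] M tool [ 0.04 -0.33 -0.04]
h=0.095 turn(u) [-0.01  3.59 -0.06] shift after turn(u) [1.72 8.63 2.22] before [2.36 8.62 1.57]
```

>>> {"method": "jog_arm", "body": {
  "increments": [
    [[0,0.9,0],[0.2,1,0],1],
    [[0,0.9,0],[0.2,1,0],1],
    [[0,0.9,0],[0.2,1,0],1],
    [[0,0.88,0],[0.2,1,0],1],
    [[0,0,0],[0.2,1,0],1]
  ]
}}

```text
time_s: 15.68
eef_pos: [0.5362, 0.0658, 0.2958]
ee_rot: [180.0, -28.2, 3.0]
force: [-0.8, -0.0, -4.0]
gripper_width: 0.196
finger_force: 29.4
```

>>> {"method": "jog_arm", "body": {
  "increments": [
    [[0,0,0],[0.2,1,0],1],
    [[0,0,0],[0.2,1,0],1],
    [[0,0,0],[0.2,0.8,0],1],
    [[0,0,0],[0,0.5,0],1],
    [[0,0,0],[0,0,0],1]
  ]
}}

```text
time_s: 16.1
eef_pos: [0.5534, -0.0012, 0.3029]
ee_rot: [-179.9, -28.3, 2.6]
force: [-0.0, 0.3, -2.1]
gripper_width: 0.193
finger_force: 29.3
```

```bash
python3 -c "
from h import *
tf(); ins2(.095)"
```

```text
16.1 F tool [-1.  -0.3  1.8] M tool [ 0.14 -0.82 -0.01]
h=0.095 turn(u) [ 0.03  0.07 -0.1 ] shift after turn(u) [0.24 0.24 2.05] before [0.26 0.23 2.05]
```

>>> {"method": "jog_arm", "body": {
  "increments": [
    [[0,0.05,-0.05],[0.12,0.12,0.5],1],
    [[0,0,0],[0.12,0.12,0.5],1],
    [[0,0,0],[0,0,0.5],1],
    [[0,0,0],[0,0,0.5],1],
    [[0,0,0],[0,0,0],1]
  ]
}}

```text
time_s: 16.52
eef_pos: [0.5771, -0.0005, 0.2676]
ee_rot: [-179.9, -28.4, 3.2]
force: [-0.6, 0.7, -1.6]
gripper_width: 0.194
finger_force: 29.3
```

>>> {"method": "jog_arm", "body": {
  "increments": [
    [[0,0,0],[0,0,0],1],
    [[0,0,0],[0,0,0],1]
  ]
}}

```text
time_s: 16.68
eef_pos: [0.5777, -0.0008, 0.2707]
ee_rot: [-179.9, -28.6, 3.2]
force: [-0.8, -0.4, -1.9]
gripper_width: 0.191
finger_force: 29.3
```

```bash
python3 - <<'E'
from fit import *
from m import rim
tf(); ins2(.095)
# check by fixed cameras: small cup rim and medium rim (as far as visible)
s=telemetry.read_state(); Q=R.from_euler('xyz',s['ee_rot'],degrees=True); p=s['eef_pos']+Q.apply(OFS); print('small rim by arm',p)
for cam in('scene','top'):
    c=cal(cam); q=R.from_euler('xyz',c['rotation'],degrees=True).inv().apply(p-c['xyz']); uv=(c['cx']-c['fx']*q[0]/q[2],c['cy']+c['fy']*q[1]/q[2])
    im=grab_frame(cam)[...,::-1].copy(); e=rim(im,int(uv[0]),int(uv[1]),26,205 if cam=='scene' else 170,140); print(cam,np.round(uv,1),e[0].round(1),e[1].round(1))
E
```

```text
16.68 F tool [-1.6  0.3  1.2] M tool [ 0.08 -0.78  0.04]
h=0.095 turn(u) [-0.01 -0.01  0.01] shift after turn(u) [-0.05  0.19  0.05] before [-0.06  0.19  0.05]
small rim by arm [ 0.57988871 -0.03069989  0.26980377]
scene [289.1 195.7] [285.1 195.7] [24.5 28.6]
top [335.6 212.6] [338.  202.1] [27.6 39.6]
```

>>> {"method": "jog_arm", "body": {
  "increments": [
    [[0,0,0],[-0.05,0.19,0.2],1],
    [[0,0,0],[0,0,0.4],1],
    [[0,0,0],[0,0,0.4],1],
    [[0,0,0],[0,0,0.3],1],
    [[0,0,0],[0,0,0.2],1]
  ]
}}

```text
time_s: 17.2
eef_pos: [0.5913, -0.0043, 0.2427]
ee_rot: [-179.9, -28.6, 3.2]
force: [-0.4, -0.3, -1.9]
gripper_width: 0.195
finger_force: 29.3
```

>>> {"method": "jog_arm", "body": {
  "increments": [
    [[0,0,0],[0,0,0.2],1],
    [[0,0,0],[0,0,0.2],1],
    [[0,0,0],[0,0,0.2],1],
    [[0,0,0],[0,0,0.2],1],
    [[0,0,0],[0,0,0],1]
  ]
}}

```text
time_s: 17.62
eef_pos: [0.599, -0.0038, 0.2292]
ee_rot: [-180.0, -28.6, 3.2]
force: [-0.3, 0.6, -2.9]
gripper_width: 0.198
finger_force: 29.3
```

```bash
python3 -c "
from h import *
tf(); ins2(.028)"
```

```text
17.62 F tool [-1.6 -0.6  2.4] M tool [ 0.09 -0.84  0.02]
h=0.028 turn(u) [-0.01  0.   -0.  ] shift after turn(u) [ 0.01 -0.02  1.08] before [ 0.01 -0.02  1.08]
```

Free so far, with 21.6 mm to go.

>>> {"method": "jog_arm", "body": {
  "increments": [
    [[0,0,0],[0,0,0.15],1],
    [[0,0,0],[0,0,0.15],1],
    [[0,0,0],[0,0,0.15],1],
    [[0,0,0],[0,0,0.1],1],
    [[0,0,0],[0,0,0],1]
  ]
}}

```text
time_s: 18.03
eef_pos: [0.6042, -0.0036, 0.2199]
ee_rot: [-180.0, -28.6, 3.2]
force: [0.5, 0.3, -1.8]
gripper_width: 0.2
finger_force: 29.3
```

```bash
python3 -c "
from h import *
tf(); ins2(.028)"
```

```text
18.03 F tool [-0.4 -0.2  1.8] M tool [ 0.07 -0.84  0.02]
h=0.028 turn(u) [-0.01 -0.   -0.  ] shift after turn(u) [ 0.   -0.02  0.54] before [ 0.   -0.02  0.54]
```

>>> {"method": "jog_arm", "body": {
  "increments": [
    [[0,0,0],[0,0,0.1],1],
    [[0,0,0],[0,0,0.1],1],
    [[0,0,0],[0,0,0.1],1],
    [[0,0,0],[0,0,0.06],1],
    [[0,0,0],[0,0,0],1]
  ]
}}

```text
time_s: 18.45
eef_pos: [0.6077, -0.0034, 0.2138]
ee_rot: [-180.0, -28.6, 3.2]
force: [0.1, 1.5, -2.0]
gripper_width: 0.189
finger_force: 29.3
```

```bash
python3 -c "
from h import *
tf(); ins2(.028)"
```

```text
18.45 F tool [-0.8 -1.5  1.9] M tool [ 0.07 -0.78  0.05]
h=0.028 turn(u) [-0.01 -0.   -0.  ] shift after turn(u) [-0.   -0.02  0.19] before [-0.   -0.02  0.19]
```

>>> {"method": "jog_arm", "body": {
  "increments": [
    [[0,0,0],[0,0,0.06],1],
    [[0,0,0],[0,0,0.06],1],
    [[0,0,0],[0,0,0.05],1],
    [[0,0,0],[0,0,0],1]
  ]
}}

```text
time_s: 18.78
eef_pos: [0.6096, -0.0034, 0.2117]
ee_rot: [-180.0, -28.7, 3.2]
force: [-3.9, -0.8, 2.4]
gripper_width: 0.199
finger_force: 29.5
```

```bash
python3 -c "
from h import *
tf(); ins2(.028)"
```

```text
18.78 F tool [-2.3  0.6 -4.1] M tool [-0.34 -0.84  0.07]
h=0.028 turn(u) [-0.   -0.02 -0.  ] shift after turn(u) [-0.04 -0.03  0.05] before [-0.04 -0.03  0.05]
```

>>> {"method": "jog_arm", "body": {
  "increments": [
    [[0,0,0],[-0.02,0,0.03],1],
    [[0,0,0],[0,0,0.02],1],
    [[0,0,0],[0,0,0],1]
  ]
}}

```text
time_s: 19.03
eef_pos: [0.6098, -0.0032, 0.2109]
ee_rot: [-180.0, -28.7, 3.2]
force: [-4.2, 0.7, 4.9]
gripper_width: 0.198
finger_force: 30.5
```

```bash
python3 -c "
from h import *
tf(); ins2(.028)"
```

```text
19.03 F tool [-1.3 -0.9 -6.3] M tool [-0.43 -0.84  0.04]
h=0.028 turn(u) [-0.   -0.03 -0.  ] shift after turn(u) [-0.02 -0.02  0.01] before [-0.02 -0.02  0.01]
```

>>> {"method": "jog_arm", "body": {
  "increments": [
    [[0,0,0],[0,0,0.03],1],
    [[0,0,0],[0,0,0.03],1],
    [[0,0,0],[0,0,0],1]
  ]
}}

```text
time_s: 19.28
eef_pos: [0.6101, -0.0027, 0.2106]
ee_rot: [-180.0, -28.7, 3.2]
force: [-9.4, 0.5, 12.0]
gripper_width: 0.194
finger_force: 30.8
```

```bash
python3 -c "
from h import *
tf(); ins2(.028)"
```

```text
19.28 F tool [ -2.4  -1.  -15. ] M tool [-0.13 -1.26  0.14]
h=0.028 turn(u) [-0.01 -0.03  0.  ] shift after turn(u) [-0.03  0.   -0.01] before [-0.03  0.   -0.01]
```

>>> {"method": "jog_arm", "body": {
  "increments": [
    [[0,0,0],[0,0,-0.03],1],
    [[0,0,0],[0,0,0],1],
    [[0,0,0],[0,0,0],1],
    [[0,0,0],[0,0,0],1],
    [[0,0,0],[0,0,0],1]
  ]
}}

```text
time_s: 19.7
eef_pos: [0.6099, -0.0029, 0.2106]
ee_rot: [-180.0, -28.7, 3.2]
force: [-6.1, -0.0, 7.7]
gripper_width: 0.2
finger_force: 30.7
```

>>> {"method": "jog_arm", "body": {
  "increments": [
    [[0,0,0],[0,0,0],1],
    [[0,0,0],[0,0,0],1],
    [[0,0,0],[0,0,0],1],
    [[0,0,0],[0,0,0],1],
    [[0,0,0],[0,0,0],1]
  ]
}}

```text
time_s: 20.12
eef_pos: [0.6099, -0.0029, 0.2106]
ee_rot: [-180.0, -28.7, 3.2]
force: [-6.8, 0.5, 6.9]
gripper_width: 0.197
finger_force: 30.7
```

```bash
python3 -c "
from h import *
tf(); ins2(.028)"
```

```text
20.12 F tool [-2.6 -0.9 -9.3] M tool [-0.2  -0.96  0.05]
h=0.028 turn(u) [-0.01 -0.03  0.  ] shift after turn(u) [-0.02 -0.   -0.  ] before [-0.02 -0.   -0.  ]
```

>>> {"method": "jog_arm", "body": {
  "increments": [
    [[0,0,0],[0,0,0],0.3],
    [[0,0,0],[0,0,0],0.3],
    [[0,0,0],[0,0,0],0.3],
    [[0,0,0],[0,0,0],0.3],
    [[0,0,0],[0,0,0],0.3]
  ]
}}

```text
time_s: 20.53
eef_pos: [0.6099, -0.0033, 0.2094]
ee_rot: [-180.0, -28.7, 3.2]
force: [-0.2, -0.4, 0.2]
gripper_width: 0.342
finger_force: 0.0
```

>>> {"method": "jog_arm", "body": {
  "increments": [
    [[0,0,0],[0,0,-0.4],0.3],
    [[0,0,0],[0,0,-0.8],0.3],
    [[0,0,0],[0,0,-1],0.3],
    [[0,0,0],[0,0,-1],0.3],
    [[0,0,0],[0,0,-1],0.3]
  ]
}}

```text
time_s: 20.95
eef_pos: [0.5689, -0.0055, 0.2843]
ee_rot: [-180.0, -28.7, 3.2]
force: [-0.3, -0.4, -0.3]
gripper_width: 0.351
finger_force: 0.0
```

>>> {"method": "jog_arm", "body": {
  "increments": [
    [[0,0,0],[-1,0,-0.5],0.3],
    [[0,0,0],[-1,0,0],0.3],
    [[0,0,0],[-1,0,0],0.3],
    [[0,0,0],[0,0,0],0.3],
    [[0,0,0],[0,0,0],0.3]
  ]
}}

```text
time_s: 21.37
eef_pos: [0.5117, -0.0089, 0.2636]
ee_rot: [-180.0, -28.7, 3.2]
force: [-0.0, -0.5, -0.1]
gripper_width: 0.349
finger_force: 0.0
```

```bash
python3 - <<'E'
from fit import *
from m import rim
tf()
p=MR-Rt(3.2,TILT).apply([0,0,1])*.028; print('expected small rim',p); P=[]
for cam in('top','scene'):
    c=cal(cam); q=R.from_euler('xyz',c['rotation'],degrees=True).inv().apply(p-c['xyz']); uv=(c['cx']-c['fx']*q[0]/q[2],c['cy']+c['fy']*q[1]/q[2])
    im=grab_frame(cam)[...,::-1].copy(); cv2.imwrite(f'pics/{cam}9.png',im)
    for lo in((165,175) if cam=='top' else(205,215)):
        e=rim(im,int(uv[0]),int(uv[1]),20,lo,140 if cam=='scene' else 128); print(cam,lo,np.round(uv,1),e[0].round(1),e[1].round(1),round(e[2]))
    P.append(ray(cam,e[0]))
print(tri(*P))
E
```

```text
21.37 F tool [-0.1  0.5  0.1] M tool [ 0.03 -0.52  0.01]
expected small rim [ 0.61161753 -0.0327482   0.20958352]
top 165 [335.6 202.4] [335.7 197.6] [36.5 38.3] 112
top 175 [335.6 202.4] [335.7 197.6] [36.  37.7] 121
scene 205 [278.2 214.9] [274.  219.1] [30.2 37.2] 82
scene 215 [278.2 214.9] [274.4 219.2] [30.7 36.2] 91
(array([ 0.62384957, -0.03295202,  0.19985747]), np.float64(0.002067089129734114))
```

```bash
python3 - <<'E'
from fit import *
P=[]
for cam,uv,dk in(('top',(336,202),140),('scene',(278,215),180)):
    im=cv2.imread(f'pics/{cam}9.png'); r=14; c=im[uv[1]-r:uv[1]+r,uv[0]-r:uv[0]+r]
    c4=cv2.resize(c,None,fx=4,fy=4,interpolation=cv2.INTER_CUBIC); v=cv2.cvtColor(c4,cv2.COLOR_BGR2HSV)[...,2]
    m=(v<dk).astype(np.uint8); cs=sorted(cv2.findContours(m,cv2.RETR_EXTERNAL,cv2.CHAIN_APPROX_NONE)[0],key=cv2.contourArea)
    for k in cs[-2:]:
        if len(k)>5: e=cv2.fitEllipse(cv2.convexHull(k)); print(cam,np.round(np.array(e[0])/4+np.array(uv)-r-.375,1),np.round(np.array(e[1])/4,1))
    V=cv2.cvtColor(c,cv2.COLOR_BGR2HSV)[...,2]; print(V[r,::2],V[::2,r])
E
```

```text
top [325.5 189.1] [ 3.4 16.8]
top [335.7 201.4] [16.  18.2]
[210 214 191 133 135 114  78  77  78  77  75  97 199 200] [191 213 199 109  99  95  90  77  81 144 141 147 201 192]
scene [279.6 227.1] [ 9.5 25.3]
scene [278.  214.8] [11.1 17.1]
[223 235 238 227 113  96  98  97 118 172 193 214 232 229] [179 189 229 235 164 125 114  97 102 107 174 233 234 156]
```

The small cup's bore centre is within 1 px of where it should be in both views, and the medium rim hasn't moved. The gripper is clear, so I'm handing in.

```bash
python3 -c "
from h import *
print(order.close_job())"
```

```text
the job is handed in; nothing more can be done
None
```

The nest is assembled and handed in at about 21 s: the middle cup went into the large cup first, then the small cup into it, each held pressed at about 10 N (the small one briefly read 15 N) before letting go, and the camera checks put both cups where they should be.

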